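# Find the blind hole of a floating stand base with the steel post

### The job

Take the tall headed steel post out of the wooden rack and plant it in the blind hole of the grey stand base: set its tip down on the black sprung slab near either end of the window, then slide it gently along the slab's middle line, never lifting it off the slab, until it drops into the hole. Push it fully home and let go so that it stands upright by itself. Do not press the slab down to its stops or jam the post, and leave everything else where it is.

Things in the scene. Friction and masses are not known exactly. Their poses are not given: they have to be found in the camera images.
- post: Tall steel post, 130 mm long, about 0.13 kg (varies), standing in one of the three wells of the rack, any of them. Shank 12 mm thick; round head 18 mm thick over the top 35 mm (grip here); the lowest 7 mm taper to a flat tip 5 mm across. Origin at the centre of the tip, z up along the post: the head spans z = 95 to 130 mm.
- stand: Grey steel stand base, fixed to the bench, 140 mm (x) by 310 mm (y) by 50 mm high; place and yaw vary. Origin at the centre of its underside, z up. Its top has a window 90 mm (x) by 160 mm (y), centred, with a flat black slab inside whose top lies 10 mm below the casing's top.
- window (a point): Point of the stand at the window's centre, 40 mm above the stand's origin, at the free slab's top; axes as the stand. One unmarked blind hole, 13.2 mm across, 26 mm deep, lies on the window's middle line (x = 0), its centre anywhere from y = -35 to +35 mm, elsewhere each time; the window's ends, |y| over 50 mm, are always plain slab. Home, the post's tip is 26 to 27 mm below this point.
- slab (a joint): How far the sprung black slab is pressed down, in m: 0 when free, 0.010 on its stops; under 0.009 is safe. It moves only straight down, about 1 mm for each newton after the first newton.
- rack: Light wooden rack block, fixed to the bench, 60 mm (x) by 160 mm (y) by 40 mm high; place and yaw vary. Three wells 13.5 mm across and 30 mm deep at y = -50, 0 and +50 mm, x = 0. Origin at the centre of its underside, z up.
- peg_a: Plain steel pin 70 mm long without a head, 12 mm thick, standing in another well of the rack; to be left alone. Origin at its lower tip, z up along it.
- peg_b: Steel pin 62 mm long with a thin 17 mm flange at the top, 12 mm thick, standing in another well of the rack; to be left alone. Origin at its lower tip, z up along it.
- flask: Conical glass flask, 76 mm wide, 120 mm tall; bystander. Origin at the centre of its underside.
- beaker: Small glass beaker, 54 mm wide, 70 mm tall; bystander. Origin at the centre of its underside.
- wash: White plastic bottle, 64 mm wide, 160 mm tall; bystander. Origin at the centre of its underside.
- dropper: Small amber bottle, 34 mm wide, 85 mm tall; bystander. Origin at the centre of its underside.
- jar: Glass jar with lid, 60 mm wide, 85 mm tall; bystander. Origin at the centre of its underside.
Mind the look-alikes: they are no part of the job. Leave any blue or turquoise look-alike of the post alone.

How it is judged:
On the way, in this order (a step that is already met when the one before it is completed fails the run):
1. the post is drawn out of its rack well, its tip clear above the rack (z of post in the frame of rack above 0.042 m), for 0.1 s.
2. the post's tip rests on the slab's top, on the middle line (within 20 mm), near an end of the window (over 47 mm from its middle) (x of post in the frame of stand between -0.02 and 0.02 m and (y of post in the frame of stand between 0.047 and 0.08 m or y of post in the frame of stand between -0.08 and -0.047 m) and z of post in the frame of stand between 0.03 and 0.0415 m and contact force between post and stand above 0.5 N), for 0.2 s.
3. the post's tip has sunk to the floor of the blind hole (x of post in the frame of stand between -0.008 and 0.008 m and y of post in the frame of stand between -0.045 and 0.045 m and z of post in the frame of stand below 0.016 m and angle between post's own z axis and vertical below 0.1 rad), for 0.2 s.
At the end, for the whole second after the job is handed in: The post stands by itself in the stand's blind hole: tip below z = 16 mm of the stand (home is about 13 to 14), within 8 mm of the middle line, within 45 mm of the window's middle, tilted under 0.1 rad, at rest (under 0.02 m/s), the slab pressed less than 6 mm (all of step 3 and linear speed of post below 0.02 m/s and value of joint slab below 0.006 m); the robot touches nothing.
It fails at once if the slab is pressed to its stops (over 9 mm) (value of joint slab above 0.009 m).
It fails at once if the post is jammed: more than 25 N between post and stand (contact force between post and stand above 25 N).
It fails at once if over the middle of the window (within 46 mm along, 40 mm across) the post's tip is lifted off the slab: 4 to 20 mm above the free slab's top (x of post in the frame of stand between -0.04 and 0.04 m and y of post in the frame of stand between -0.046 and 0.046 m and z of post in the frame of stand between 0.044 and 0.06 m).
It fails at once if a bystander is displaced by more than 30 mm (distance of any of peg_a, peg_b, flask, beaker, wash, dropper, jar from where it was at the start of the episode above 0.03 m).
It also fails if it takes over 58 s, if anything falls off the work surface, if the arm or the gripper's body presses on something with over 40 N, if the wrist force passes 120 N, or if a joint passes its speed limit or range.

### The arm

A 7-joint arm with a two-finger parallel gripper is mounted at the origin on the work surface. World frame = base frame: x ahead of the robot, y to its left, z up, the work surface at z = 0. Lengths are in m, angles in rad, forces in N, time in s.
With the tool pointing down it reaches from about 0.35 to 0.9 m from the base axis. Payload 19.9 kg.
Tool frame: the origin (TCP) lies midway between the tips of the shut fingers; the grasp point (between the pads) lies 19 mm behind it; z points along the fingers, y is the line along which they close (so a half turn about z gives the same grasp; the last joint's range is limited). The gripper opens to 85 mm and grips with 20 to 120 N. Pads are 22 mm wide; open, the fingers measure 114 mm over their backs; the gripper's body (76 mm by 85 mm) begins 54 mm behind the grasp point. The pads swing forward as they close: fully open they stand 13 mm farther back than shut.
Start: joints at [1.183, 0.417, -0.01, 1.614, 0.005, 1.111, -0.053], TCP at [0.212, -0.588, 0.231] pointing down, gripper open.
Joint ranges: [-2.81, 2.81], [-0.39, 2.02], [-1.27, 1.25], [0.06, 2.57], [-1.19, 4.33], [0.19, 2], [-2.82, 2.82]. Speed limits (rad/s): [1.89, 1.89, 2.39, 2.39, 3.01, 3.01, 3.01].

### API

Orientations are given as a unit quaternion [w, x, y, z].
In Python, from station import manip gives the robot as it stands.
- The arm moves only by the tool servo_tool, never from a script. Its argument "commands" is one flat list of numbers, 7 for each row, row after row: the turn, a rotation vector about the world's x, y, z in degrees, then the shift along the world's x, y, z in units of 25 mm (1.0 is 25 mm), then the finger opening in mm, from 0 to 85.4. In form: [wx, wy, wz, dx, dy, dz, hand, wx, wy, wz, dx, dy, dz, hand, ...]. A call has exactly 5 rows; each row is the pose to reach, as a shift and turn from the pose commanded when the call began; what a row does not reach only later rows make up. A row lasts 1/8 s, in which the tool goes at most 62.5 mm and 10.7 degrees, less where a joint would pass 70% of its speed; a pose out of reach is approached as far as the arm can. A call with a gripper value outside its range is refused whole. The fingers move at their own pace and stop on an object; "grip_force" is the grip in N (left out, the last holds). Time passes only in rows, so rows that repeat a pose let the fingers close, or fill a call up. It gives the time, the measured TCP pose, the force, the opening and the grip force at its end, in the units of the state.
- manip.get_state(): the state, without advancing time (a new reading comes with each control period).
- manip.snapshot(name): name is "side" or "top"; returns a dict with "img" (480x640x3 uint8, red, green, blue), "z_map" (480x640 float32, m along the optical axis (not along the pixel's ray), 0 where there is no reading), "fx", "fy", "cx", "cy" (pixels), "T" (4x4, takes a point from camera to world coordinates). Camera axes: x right, y up, looking along -z (the intrinsics and any distortion apply to the point x, -y, -z); pixel columns grow to the right and rows downward; lengths in m; the calibration is good to about 2 mm. A picture is of the moment at which its call begins.
- manip.job_done(): hands the job in; it is judged then, once.
The state is a dict: "t": time; "joints": joint angles; "dq": joint speeds; "effort": joint torques, N m; "tcp_pos": TCP position; "tool_rot": TCP orientation; "contact_force": force on the tool from outside, world axes, zero at the start; "torque": the same for the moment, N m; "gripper_width": finger opening in m; "finger_force": force on a finger pad.
Only numpy, scipy, OpenCV 4.12 (cv2) and the standard library are available. Lean on these libraries where they do the work, as an engineer would, in place of code of your own. Each camera call takes 0.05 s, during which the arm holds its last target. There are 200 camera calls.

## Working session

There is one attempt and no reset: what is moved stays moved. The work goes in short steps, Python scripts to look and compute and a tool call to move; the robot and the scene stay as the last step left them, time stands still between calls to the robot, and variables do not carry over. Pictures are saved under pics/ and viewed, at most 10 in all, crops included, and the job is handed in when it is done.

Besides the shell and the picture viewer there is one more tool, called by a JSON object that holds its "api" and its "payload", one argument or row to a line. servo_tool: Moves the arm, as the interface text tells. Its arguments: {"type":"object","properties":{"commands":{"type":"array"},"grip_force":{"type":"number"}},"required":["commands"]}

```bash
mkdir -p pics; cat > h.py <<'E'
import numpy as np, cv2
from station import manip
def snap(n,name=None):
    s=manip.snapshot(n)
    if name: cv2.imwrite('pics/'+name,s['img'][:,:,::-1])
    z=s['z_map']; v,u=np.mgrid[0:480,0:640]
    P=np.stack([(u-s['cx'])/s['fx']*z,-(v-s['cy'])/s['fy']*z,-z],-1)
    W=P@s['T'][:3,:3].T+s['T'][:3,3]; W[z==0]=np.nan
    return s,W
E
python3 - <<'E'
from h import *
for n in('top','side'):
    s,W=snap(n,n+'0.png'); np.savez(n+'0.npz',W=W,img=s['img'])
    print(n,{k:(v if k!='T' else v.round(3).tolist()) for k,v in s.items() if k not in('img','z_map')})
print(manip.get_state())
E
```

```text
top {'fx': 467.5689243697769, 'fy': 467.5689243697769, 'cx': 320.9696673072751, 'cy': 246.07159978372, 'T': [[0.022, 0.995, -0.092, 0.454], [-1.0, 0.023, 0.01, 0.079], [0.013, 0.092, 0.996, 1.043], [0.0, 0.0, 0.0, 1.0]]}
side {'fx': 559.4097637418301, 'fy': 559.4097637418301, 'cx': 321.7016301420472, 'cy': 245.04443052966676, 'T': [[-0.866, 0.291, -0.407, 0.09], [-0.5, -0.475, 0.724, 0.931], [0.017, 0.831, 0.557, 0.693], [0.0, 0.0, 0.0, 1.0]]}
{'t': 0.1, 'joints': array([ 1.18352622,  0.41787728, -0.01030999,  1.61410718,  0.00472909,
        1.11069868, -0.05303274]), 'dq': array([ 3.94024224e-04, -1.56260896e-03, -9.93192077e-05, -2.09901823e-03,
       -6.62457954e-04,  1.26779242e-03,  3.87888722e-04]), 'effort': array([ 1.76041762e-03, -8.65823436e+01,  6.80164285e-01, -4.35639811e+01,
        1.91789208e-02,  4.82463001e-03,  7.51958964e-05]), 'tcp_pos': array([ 0.21170956, -0.587724  ,  0.23074876]), 'tool_rot': array([-5.13937059e-04,  9.85092895e-01,  1.72022390e-01, -1.44344975e-04]), 'contact_force': array([ 0.22890393,  0.53462577, -0.22197159]), 'torque': array([-0.00347698, -0.03302523, -0.04723398]), 'finger_force': 0.0, 'gripper_width': 0.0856227566875272}
```

View pics/top0.png

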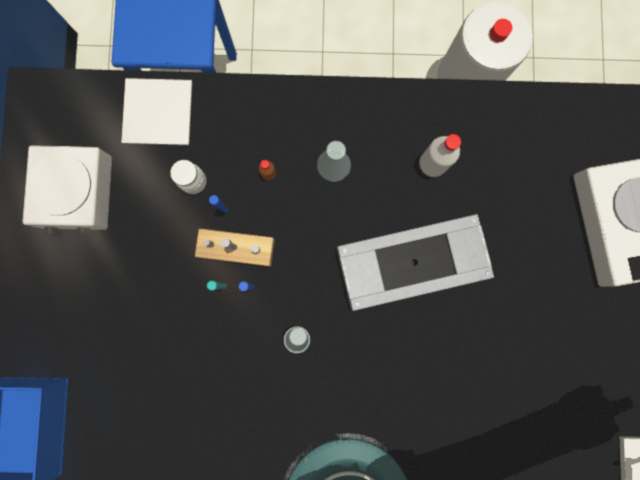

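View pics/side0.png

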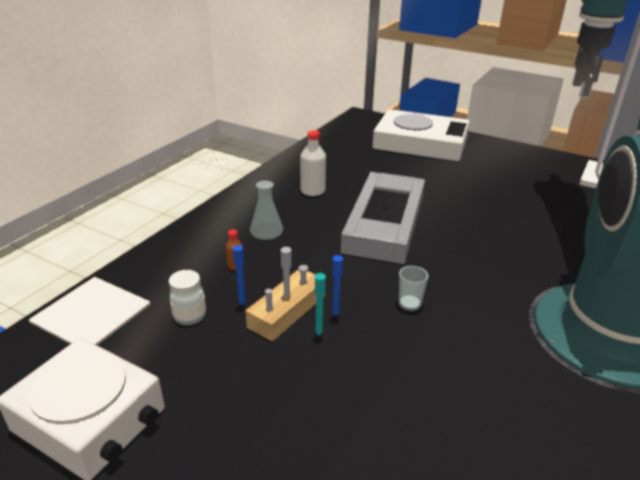

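The post is the grey headed one in the rack's middle well: top (226,243), side (286,270). The look-alikes are two blue ones at side (239,275) and (337,285), and a turquoise one at (320,305). They stand outside the rack, so they don't fit. A dark dot on the slab at top (416,262) may be the hole. Next I'll measure these and confirm with a crop.

```bash
python3 - <<'E'
from h import *
d=np.load('top0.npz');W=d['W'];img=d['img'].astype(int)
ds=np.load('side0.npz');Ws=ds['W'];ims=ds['img'].astype(int)
def box(W,r,zlo,zhi,mask=None):
    v0,v1,u0,u1=r;P=W[v0:v1,u0:u1].reshape(-1,3);m=(P[:,2]>zlo)&(P[:,2]<zhi)
    if mask is not None:m&=mask[v0:v1,u0:u1].ravel()
    return P[m]
def rect(P):
    r=cv2.minAreaRect((P[:,:2]*1000).astype(np.float32));return r
P=box(W,(205,320,325,505),.043,.057);print('stand',len(P),rect(P),P[:,2].mean())
wood=(img[...,0]-img[...,2]>50)
P=box(W,(220,275,185,285),.03,.047,wood);print('rack',len(P),rect(P),P[:,2].mean())
# slab
P=box(W,(235,292,375,460),.03,.0445);print('slab',len(P),rect(P),np.median(P[:,2]))
print('hole z',(W[256:269,410:423,2]*1000).round(0));print(img[256:269,410:423].sum(-1)); print(W[262,416])
# post head from both
for n,A,r in(('top',W,(225,270,195,270)),('side',Ws,(240,310,260,312))):
    for lo,hi in((.1,.2),(.055,.085)):
        P=box(A,r,lo,hi)
        if len(P):print(n,lo,len(P),P.mean(0),P.min(0),P.max(0))
sat=(ims.max(-1)-ims.min(-1)>50)
for n,r in(('blueA',(240,310,228,250)),('blueB',(250,320,328,345)),('turq',(270,340,311,328))):
    P=box(Ws,r,.02,.2,sat&(ims[...,2]>ims[...,0]));print(n,len(P),np.median(P,0),P[:,2].max())
for n,r in(('beaker',(320,355,280,315)),('flask',(140,185,315,355)),('dropper',(155,185,255,280)),('jar',(155,195,168,210)),('wash',(130,180,418,465))):
    P=box(W,r,.02,.2);print(n,P.mean(0),P[:,2].max())
c=cv2.resize(ds['img'][230:350,220:360],None,fx=4,fy=4,interpolation=cv2.INTER_CUBIC)
t=cv2.resize(d['img'][200:320,330:500],None,fx=3,fy=3)
cv2.imwrite('pics/crop.png',c[:,:,::-1]);cv2.imwrite('pics/t.png',t)
E
```

```text
stand 6561 ((516.4937133789062, -133.0946044921875), (140.30494689941406, 310.77197265625), 14.339471817016602) 0.04989104763484175
rack 1818 ((539.9696655273438, 256.82489013671875), (160.532958984375, 60.147430419921875), 84.2609634399414) 0.04016628453424087
slab 3041 ((521.8250122070312, -133.0010986328125), (102.2021484375, 160.6277313232422), 13.727429389953613) 0.040144164871853905
hole z [[40. 40. 41. 41. 40. 43. 41. 37. 41. 38. 40. 39. 36.]
 [41. 36. 40. 41. 42. 40. 39. 40. 42. 41. 42. 38. 40.]
 [41. 38. 39. 42. 40. 41. 36. 41. 37. 37. 41. 38. 41.]
 [40. 39. 40. 41. 40. 42. 42. 40. 43. 40. 39. 42. 41.]
 [41. 44. 15. 23. 28. 36. 43. 38. 41. 42. 36. 41. 41.]
 [37. 16. 12. 15. 17. 26. 36. 42. 39. 40. 40. 42. 43.]
 [38. 12. 15. 16. 16. 22. 31. 40. 39. 40. 39. 39. 42.]
 [37. 11. 18. 15. 11. 23. 33. 41. 39. 39. 39. 42. 39.]
 [41. 38. 14. 11. 10. 26. 39. 39. 39. 41. 43. 42. 43.]
 [40. 41. 39. 20. 22. 37. 42. 40. 38. 38. 37. 38. 41.]
 [40. 38. 39. 43. 41. 39. 41. 39. 42. 43. 40. 41. 40.]
 [40. 40. 42. 40. 40. 39. 38. 41. 37. 40. 39. 40. 37.]
 [41. 42. 40. 41. 43. 43. 38. 45. 38. 42.
[... 1040 characters left out ...]
0.12468681] [0.53217075 0.24873305 0.10044307] [0.54967807 0.26816301 0.14124732]
side 0.055 263 [0.53976148 0.26195864 0.06920235] [0.52717442 0.19980821 0.05507594] [0.55260938 0.31493813 0.0845774 ]
blueA 375 [0.62265264 0.28832039 0.08780308] 0.13076530042110168
blueB 386 [0.4550577  0.22453428 0.09504142] 0.13094142091698935
turq 388 [0.45468925 0.28595352 0.0908256 ] 0.13200939360109987
beaker [0.34370818 0.11791392 0.0557322 ] 0.07353941151608523
flask [0.72476764 0.04575114 0.07372841] 0.12532014417168913
dropper [0.70570192 0.18916341 0.06015444] 0.08904959448578009
jar [0.68392336 0.35373249 0.0717131 ] 0.089727754848559
wash [ 0.73440008 -0.17245296  0.10463271] 0.1646240517781733
```

View pics/crop.png

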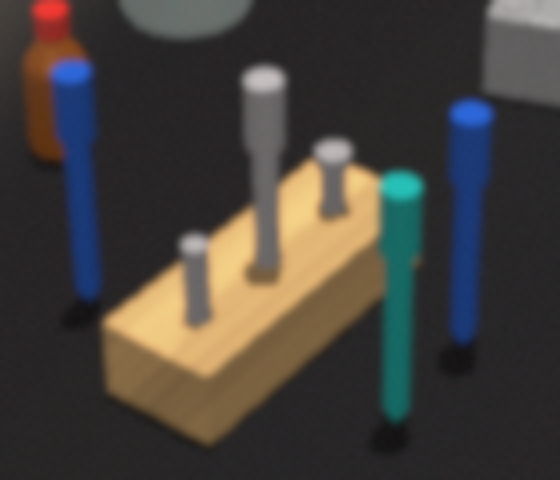

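Crop confirms it: the grey headed post is in the middle well, at world (0.540, 0.257), with its head top at z 0.14. It is the only tall grey one. Stand centre is (0.5165, -0.133) at yaw 14.3°. The depth map shows the hole really is about 26 mm deep, a few mm on the -y side. Now I'll move.

{"api": "servo_tool", "payload": {
  "commands": [0, 0, -2, 1.4, 1.9, 0.2, 60, 0, 0, -4, 2.8, 3.8, 0.4, 60, 0, 0, -5.7, 4.2, 5.7, 0.6, 60, 0, 0, -5.7, 5.6, 7.6, 0.8, 60, 0, 0, -5.7, 7.0, 9.6, 1.0, 60],
  "grip_force": 60
}}

```text
t: 0.72
tcp_pos: [0.3876, -0.3463, 0.2563]
tool_rot: [-0.0, 0.992, 0.123, -0.0]
contact_force: [0.3, -0.5, 0.3]
gripper_width: 0.0599
finger_force: 0.0
```

{"api": "servo_tool", "payload": {
  "commands": [0, 0, 0, 0.5, 2.3, 0, 60, 0, 0, 0, 1, 4.6, 0, 60, 0, 0, 0, 1.5, 6.9, 0, 60, 0, 0, 0, 2, 9.2, 0, 60, 0, 0, 0, 2.5, 11.5, 0, 60]
}}

```text
t: 1.35
tcp_pos: [0.4493, -0.0586, 0.2563]
tool_rot: [0.0, 0.992, 0.123, 0.0]
contact_force: [0.9, -0.1, 0.1]
gripper_width: 0.06
finger_force: 0.0
```

```bash
python3 - <<'E'
from h import *
s=manip.get_state();p=s['tcp_pos'];print(s['t'],p,s['tool_rot'])
print('to go units',(np.array([.5395,.257,.22])-p)/.025)
# hole: intensity-weighted centroid, ray to z=.04
d=np.load('top0.npz');W=d['W'];g=d['img'].astype(float).sum(-1)
w=np.clip(200-g[254:270,406:426],0,None);v,u=np.mgrid[254:270,406:426]
uc,vc=(w*u).sum()/w.sum(),(w*v).sum()/w.sum()
S=manip.snapshot('top');r=S['T'][:3,:3]@np.array([(uc-S['cx'])/S['fx'],-(vc-S['cy'])/S['fy'],-1]);o=S['T'][:3,3]
h=o+r*(.04-o[2])/r[2];a=np.radians(14.3);e=h[:2]-[.5165,-.1331]
print(uc,vc,h,'stand xy',e@[np.cos(a),np.sin(a)],e@[-np.sin(a),np.cos(a)])
E
```

```text
1.35 [ 0.44929767 -0.05864445  0.25633027] [9.72694868e-05 9.92436566e-01 1.22758506e-01 3.59958211e-05]
to go units [ 3.60809333 12.62577803 -1.45321071]
414.85393685812096 261.69532141498667 [ 0.51730686 -0.13464333  0.04      ] stand xy 0.00040066288673617053 -0.0016948068345577886
```

{"api": "servo_tool", "payload": {
  "commands": [0, 0, 0, 0.75, 2.3, 0, 60, 0, 0, 0, 1.5, 4.6, 0, 60, 0, 0, 0, 2.2, 6.9, 0, 60, 0, 0, 0, 2.9, 9.2, 0, 60, 0, 0, 0, 3.6, 11.4, 0, 60]
}}

```text
t: 2.02
tcp_pos: [0.5397, 0.2262, 0.256]
tool_rot: [0.0, 0.992, 0.123, -0.0]
contact_force: [1.3, -1.0, 0.4]
gripper_width: 0.0598
finger_force: 0.0
```

{"api": "servo_tool", "payload": {
  "commands": [0, 0, 0, 0, 1.2, 0, 60, 0, 0, 0, 0, 1.2, -1, 60, 0, 0, 0, 0, 1.2, -2.2, 60, 0, 0, 0, 0, 1.2, -3, 60, 0, 0, 0, 0, 1.2, -3.0, 60]
}}

```text
t: 2.65
tcp_pos: [0.5388, 0.2541, 0.1801]
tool_rot: [0.0, 0.992, 0.123, -0.001]
contact_force: [0.2, 0.2, -0.4]
gripper_width: 0.0596
finger_force: 0.0
```

```bash
python3 - <<'E'
from h import *
s=manip.get_state();print(s['t'],s['tcp_pos'],s['tool_rot'])
S,W=snap('side','near.png');cv2.imwrite('pics/near.png',cv2.resize(S['img'][150:350,200:400],None,fx=3,fy=3)[:,:,::-1])
E
```

```text
2.65 [0.53884421 0.25412265 0.18012285] [ 2.20654732e-04  9.92428903e-01  1.22815013e-01 -1.13842143e-03]
```

View pics/near.png

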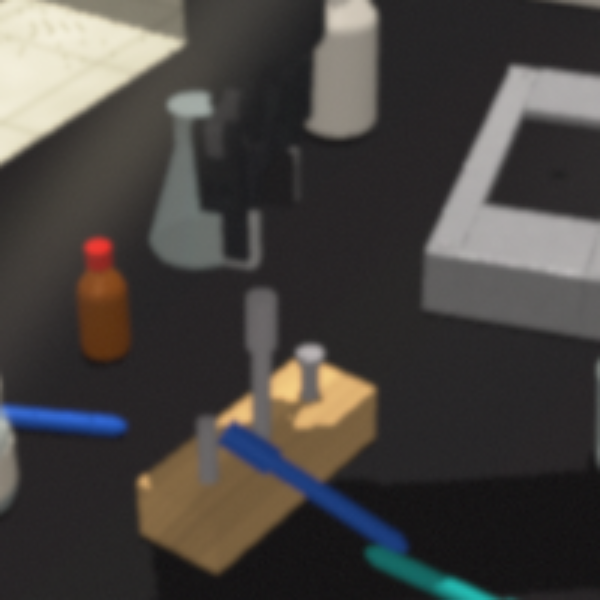

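The picture shows the grey post still upright in the middle well at crop (262,360), with the gripper above it. The look-alikes have toppled on their own. One blue one leans on the rack's edge at (320,490), well below finger height. Next: descend and grip.

{"api": "servo_tool", "payload": {
  "commands": [0, 0, 0, 0, 0, -1, 60, 0, 0, 0, 0, 0, -2, 60, 0, 0, 0, 0, 0, -2.9, 60, 0, 0, 0, 0, 0, -2.9, 60, 0, 0, 0, 0, 0, -2.9, 5],
  "grip_force": 60
}}

```text
t: 3.32
tcp_pos: [0.54, 0.2549, 0.1103]
tool_rot: [-0.0, 0.992, 0.123, 0.001]
contact_force: [-0.3, -0.3, -1.1]
gripper_width: 0.0432
finger_force: 0.0
```

{"api": "servo_tool", "payload": {
  "commands": [0, 0, 0, 0, 0, 0, 5, 0, 0, 0, 0, 0, 0, 5, 0, 0, 0, 0, 0, 0, 5, 0, 0, 0, 0, 0, 0, 5, 0, 0, 0, 0, 0, 0, 5]
}}

```text
t: 3.95
tcp_pos: [0.5399, 0.2549, 0.1098]
tool_rot: [-0.0, 0.992, 0.123, 0.001]
contact_force: [-0.3, 0.7, 7.8]
gripper_width: 0.0161
finger_force: 58.4
```

{"api": "servo_tool", "payload": {
  "commands": [0, 0, 0, 0, 0, 0.3, 5, 0, 0, 0, 0, 0, 0.8, 5, 0, 0, 0, 0, 0, 1.5, 5, 0, 0, 0, 0, 0, 2.5, 5, 0, 0, 0, 0, 0, 3.6, 5]
}}

```text
t: 4.58
tcp_pos: [0.5392, 0.2544, 0.2006]
tool_rot: [0.0, 0.992, 0.123, 0.0]
contact_force: [-0.4, -0.1, -0.4]
gripper_width: 0.0165
finger_force: 58.6
```

```bash
python3 - <<'E'
from h import *
s=manip.get_state();print(s['t'],s['tcp_pos'],s['tool_rot'],s['contact_force'],s['gripper_width'])
S,W=snap('side');cv2.imwrite('pics/lift.png',cv2.resize(S['img'][130:330,190:390],None,fx=3,fy=3)[:,:,::-1])
R=W[150:330,240:330].reshape(-1,3);p=s['tcp_pos']
d=np.hypot(R[:,0]-p[0],R[:,1]-p[1])<.02
for lo in np.arange(.085,.2,.01):
    m=d&(R[:,2]>lo)&(R[:,2]<lo+.01)
    if m.sum()>3:print(lo.round(3),m.sum(),(np.median(R[m],0)-p).round(4), R[m][:,2].min())
E
```

```text
4.575 [0.53923857 0.25438812 0.20056192] [9.48563805e-06 9.92425676e-01 1.22846546e-01 5.99275105e-05] [-0.35175943 -0.09825977 -0.431633  ] 0.016519274143992308
0.095 5 [-0.0012  0.0043 -0.0982] 0.1018141853570228
0.105 29 [-0.0009  0.0061 -0.0897] 0.10529283192843852
0.115 33 [-0.0014  0.0053 -0.0802] 0.11590454741147227
0.125 31 [-0.0011  0.0053 -0.0705] 0.12506482041631284
0.135 34 [-0.0002  0.0059 -0.0613] 0.13508308160478177
0.145 34 [-0.0012  0.0048 -0.0508] 0.1452036506008526
0.155 34 [-0.0018  0.0052 -0.0403] 0.15537505004296603
0.165 36 [-0.0015  0.0049 -0.0302] 0.16545020030564306
0.175 33 [-0.0019  0.005  -0.0198] 0.1754924020203804
0.185 27 [-0.003   0.005  -0.0122] 0.1850649017586662
0.195 34 [-0.0042  0.0129  0.0008] 0.19530957963105072
```

View pics/lift.png

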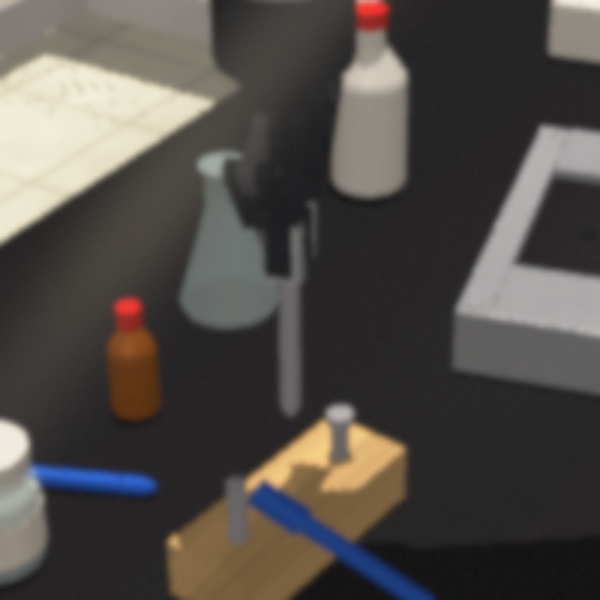

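The post hangs straight, with its tip at crop (290,412), which is about 0.0995 m below the TCP. The pegs are still in place. Now I'll carry it to the stand's +y end.

{"api": "servo_tool", "payload": {
  "commands": [0, 0, 0, -0.3, -2, 0, 5, 0, 0, 0, -0.6, -4.2, 0, 5, 0, 0, 0, -0.9, -6.4, 0, 5, 0, 0, 0, -1.2, -8.6, 0, 5, 0, 0, 0, -1.5, -10.8, 0, 5]
}}

```text
t: 5.25
tcp_pos: [0.5015, -0.0172, 0.1998]
tool_rot: [0.0, 0.992, 0.123, 0.0]
contact_force: [0.5, 0.1, -1.6]
gripper_width: 0.0161
finger_force: 58.7
```

{"api": "servo_tool", "payload": {
  "commands": [0, 0, 0, 0, -1.5, 0, 5, 0, 0, 0, 0, -2.4, 0, 5, 0, 0, 0, 0, -2.4, -0.7, 5, 0, 0, 0, 0, -2.4, -1.4, 5, 0, 0, 0, 0, -2.4, -1.8, 5]
}}

```text
t: 5.88
tcp_pos: [0.5014, -0.0745, 0.1525]
tool_rot: [-0.0, 0.992, 0.124, -0.001]
contact_force: [0.2, 1.0, -1.5]
gripper_width: 0.0166
finger_force: 58.8
```

```bash
python3 - <<'E'
from h import *
S,W=snap('side');s=manip.get_state();p=s['tcp_pos'];print(s['t'],p,s['tool_rot'],s['contact_force'])
a=np.radians(14.3);e=p[:2]-[.5165,-.1331];print('stand',e@[np.cos(a),np.sin(a)],e@[-np.sin(a),np.cos(a)])
cv2.imwrite('pics/over.png',cv2.resize(S['img'][100:300,300:470],None,fx=3,fy=3)[:,:,::-1])
R=W.reshape(-1,3)
d=np.hypot(R[:,0]-p[0],R[:,1]-p[1])<.015
for lo in np.arange(.045,.14,.01):
    m=d&(R[:,2]>lo)&(R[:,2]<lo+.01)
    if m.sum()>3:print(lo.round(3),m.sum(),(np.median(R[m],0)-p).round(4), R[m][:,2].min())
E
```

```text
5.925 [ 0.50103738 -0.07454324  0.15164156] [-5.66077818e-04  9.92341117e-01  1.23521205e-01 -1.13965643e-03] [-1.21048167  0.23655371 -2.6056132 ]
stand -0.0005200609067946803 0.060561676642585015
0.055 18 [-0.0005  0.0048 -0.0915] 0.05714110618565127
0.065 21 [-0.0006  0.0064 -0.0824] 0.06504158956507411
0.075 21 [-0.0006  0.0062 -0.072 ] 0.07515933240088801
0.085 23 [ 0.0002  0.0068 -0.0617] 0.08581415441357443
0.095 22 [-0.0012  0.006  -0.0521] 0.09555510820970059
0.105 24 [ 0.0001  0.006  -0.0408] 0.10588024743602498
0.115 21 [-0.0008  0.005  -0.0315] 0.1150075460551021
0.125 21 [-0.0008  0.0055 -0.0211] 0.12536587788696318
0.135 25 [ 0.0009  0.0049 -0.0116] 0.13542860138641333
```

View pics/over.png

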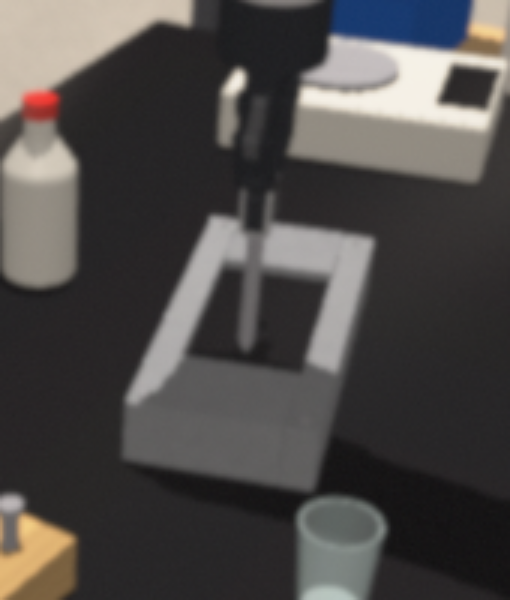

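The picture shows the tip at crop (247,348), inside the window near its +y end and clear of the frame. Now I'll lower gently.

{"api": "servo_tool", "payload": {
  "commands": [0, 0, 0, 0, 0, -0.1, 5, 0, 0, 0, 0, 0, -0.2, 5, 0, 0, 0, 0, 0, -0.3, 5, 0, 0, 0, 0, 0, -0.4, 5, 0, 0, 0, 0, 0, -0.4, 5]
}}

```text
t: 6.55
tcp_pos: [0.5018, -0.0755, 0.1436]
tool_rot: [-0.0, 0.992, 0.123, -0.0]
contact_force: [0.5, -0.7, -0.8]
gripper_width: 0.0162
finger_force: 58.8
```

{"api": "servo_tool", "payload": {
  "commands": [0, 0, 0, 0, 0, -0.04, 5, 0, 0, 0, 0, 0, -0.08, 5, 0, 0, 0, 0, 0, -0.08, 5, 0, 0, 0, 0, 0, -0.08, 5, 0, 0, 0, 0, 0, -0.08, 5]
}}

```text
t: 7.18
tcp_pos: [0.5019, -0.0755, 0.1418]
tool_rot: [-0.0, 0.992, 0.123, 0.0]
contact_force: [0.1, 0.6, -1.4]
gripper_width: 0.0162
finger_force: 58.8
```

{"api": "servo_tool", "payload": {
  "commands": [0, 0, 0, 0, 0, -0.04, 5, 0, 0, 0, 0, 0, -0.08, 5, 0, 0, 0, 0, 0, -0.08, 5, 0, 0, 0, 0, 0, -0.08, 5, 0, 0, 0, 0, 0, -0.08, 5]
}}

```text
t: 7.8
tcp_pos: [0.5019, -0.0755, 0.1398]
tool_rot: [-0.0, 0.992, 0.123, 0.0]
contact_force: [0.1, 0.6, 1.2]
gripper_width: 0.0165
finger_force: 58.8
```

{"api": "servo_tool", "payload": {
  "commands": [0, 0, 0, 0, 0, -0.04, 5, 0, 0, 0, 0, 0, -0.08, 5, 0, 0, 0, 0, 0, -0.08, 5, 0, 0, 0, 0, 0, -0.08, 5, 0, 0, 0, 0, 0, -0.08, 5]
}}

```text
t: 8.43
tcp_pos: [0.5019, -0.0755, 0.1378]
tool_rot: [-0.0, 0.992, 0.123, -0.0]
contact_force: [0.4, 1.3, 2.4]
gripper_width: 0.0161
finger_force: 58.8
```

Contact at TCP z ≈ 0.1405, and the slab is now pressed about 2.5 mm. Next I'll slide along the middle line.

{"api": "servo_tool", "payload": {
  "commands": [0, 0, 0, 0.05, -0.2, 0, 5, 0, 0, 0, 0.1, -0.4, 0, 5, 0, 0, 0, 0.15, -0.6, 0, 5, 0, 0, 0, 0.2, -0.8, 0, 5, 0, 0, 0, 0.26, -1.0, 0, 5]
}}

```text
t: 9.05
tcp_pos: [0.5084, -0.1009, 0.1377]
tool_rot: [-0.0, 0.992, 0.123, -0.0]
contact_force: [-0.3, 1.9, 2.4]
gripper_width: 0.0162
finger_force: 59.1
```

{"api": "servo_tool", "payload": {
  "commands": [0, 0, 0, 0.05, -0.2, 0, 5, 0, 0, 0, 0.1, -0.4, 0, 5, 0, 0, 0, 0.15, -0.6, 0, 5, 0, 0, 0, 0.2, -0.8, 0, 5, 0, 0, 0, 0.26, -1.0, 0, 5]
}}

```text
t: 9.68
tcp_pos: [0.5149, -0.1258, 0.1378]
tool_rot: [-0.0, 0.992, 0.123, -0.0]
contact_force: [-0.7, 2.6, 3.0]
gripper_width: 0.0164
finger_force: 59.1
```

{"api": "servo_tool", "payload": {
  "commands": [0, 0, 0, 0.02, -0.06, 0, 5, 0, 0, 0, 0.03, -0.12, 0, 5, 0, 0, 0, 0.05, -0.18, 0, 5, 0, 0, 0, 0.05, -0.2, 0, 5, 0, 0, 0, 0.05, -0.2, 0, 5]
}}

```text
t: 10.3
tcp_pos: [0.516, -0.1307, 0.1376]
tool_rot: [0.0, 0.992, 0.123, -0.0]
contact_force: [-0.4, -0.3, -1.7]
gripper_width: 0.0167
finger_force: 58.8
```

{"api": "servo_tool", "payload": {
  "commands": [0, 0, 0, 0.01, -0.04, 0, 5, 0, 0, 0, 0.02, -0.08, 0, 5, 0, 0, 0, 0.02, -0.08, 0, 5, 0, 0, 0, 0.02, -0.08, 0, 5, 0, 0, 0, 0.02, -0.08, 0, 5]
}}

```text
t: 10.92
tcp_pos: [0.5166, -0.1325, 0.1377]
tool_rot: [-0.0, 0.992, 0.123, -0.0]
contact_force: [0.1, -0.2, -1.2]
gripper_width: 0.016
finger_force: 58.8
```

The force is back to the post's own weight, so the tip is in the hole. I'll lower in small steps and watch the side force.

{"api": "servo_tool", "payload": {
  "commands": [0, 0, 0, 0, -0.02, -0.04, 5, 0, 0, 0, 0, -0.02, -0.08, 5, 0, 0, 0, 0, -0.02, -0.1, 5, 0, 0, 0, 0, -0.02, -0.1, 5, 0, 0, 0, 0, -0.02, -0.1, 5]
}}

```text
t: 11.55
tcp_pos: [0.5166, -0.133, 0.1353]
tool_rot: [-0.0, 0.992, 0.123, -0.0]
contact_force: [0.7, 0.1, -0.9]
gripper_width: 0.0162
finger_force: 58.8
```

{"api": "servo_tool", "payload": {
  "commands": [0, 0, 0, 0, 0, -0.03, 5, 0, 0, 0, 0, 0, -0.06, 5, 0, 0, 0, 0, 0, -0.06, 5, 0, 0, 0, 0, 0, -0.06, 5, 0, 0, 0, 0, 0, -0.06, 5]
}}

```text
t: 12.18
tcp_pos: [0.5166, -0.133, 0.1338]
tool_rot: [-0.0, 0.992, 0.123, 0.0]
contact_force: [-0.1, -0.2, -1.2]
gripper_width: 0.0161
finger_force: 58.8
```

{"api": "servo_tool", "payload": {
  "commands": [0, 0, 0, 0, 0, -0.03, 5, 0, 0, 0, 0, 0, -0.06, 5, 0, 0, 0, 0, 0, -0.08, 5, 0, 0, 0, 0, 0, -0.08, 5, 0, 0, 0, 0, 0, -0.08, 5]
}}

```text
t: 12.8
tcp_pos: [0.5166, -0.133, 0.1318]
tool_rot: [-0.0, 0.992, 0.123, -0.0]
contact_force: [1.0, -0.3, -1.2]
gripper_width: 0.0164
finger_force: 58.8
```

{"api": "servo_tool", "payload": {
  "commands": [0, 0, 0, 0, 0, -0.03, 5, 0, 0, 0, 0, 0, -0.06, 5, 0, 0, 0, 0, 0, -0.09, 5, 0, 0, 0, 0, 0, -0.12, 5, 0, 0, 0, 0, 0, -0.12, 5]
}}

```text
t: 13.42
tcp_pos: [0.5166, -0.133, 0.1287]
tool_rot: [-0.0, 0.992, 0.123, -0.0]
contact_force: [0.4, -1.0, -1.3]
gripper_width: 0.0161
finger_force: 58.8
```

{"api": "servo_tool", "payload": {
  "commands": [0, 0, 0, 0, 0, -0.06, 5, 0, 0, 0, 0, 0, -0.12, 5, 0, 0, 0, 0, 0, -0.18, 5, 0, 0, 0, 0, 0, -0.2, 5, 0, 0, 0, 0, 0, -0.2, 5]
}}

```text
t: 14.05
tcp_pos: [0.5166, -0.133, 0.1237]
tool_rot: [-0.0, 0.992, 0.123, -0.0]
contact_force: [0.4, -0.9, -2.0]
gripper_width: 0.016
finger_force: 58.8
```

{"api": "servo_tool", "payload": {
  "commands": [0, 0, 0, 0, 0, -0.06, 5, 0, 0, 0, 0, 0, -0.12, 5, 0, 0, 0, 0, 0, -0.18, 5, 0, 0, 0, 0, 0, -0.2, 5, 0, 0, 0, 0, 0, -0.2, 5]
}}

```text
t: 14.68
tcp_pos: [0.5166, -0.133, 0.1187]
tool_rot: [-0.0, 0.992, 0.123, -0.0]
contact_force: [0.3, -0.9, -0.8]
gripper_width: 0.0163
finger_force: 58.8
```

{"api": "servo_tool", "payload": {
  "commands": [0, 0, 0, 0, 0, -0.03, 5, 0, 0, 0, 0, 0, -0.06, 5, 0, 0, 0, 0, 0, -0.1, 5, 0, 0, 0, 0, 0, -0.1, 5, 0, 0, 0, 0, 0, -0.1, 5]
}}

```text
t: 15.3
tcp_pos: [0.5166, -0.133, 0.1162]
tool_rot: [-0.0, 0.992, 0.123, -0.0]
contact_force: [0.7, -0.4, -1.9]
gripper_width: 0.0162
finger_force: 58.7
```

{"api": "servo_tool", "payload": {
  "commands": [0, 0, 0, 0, 0, -0.03, 5, 0, 0, 0, 0, 0, -0.06, 5, 0, 0, 0, 0, 0, -0.06, 5, 0, 0, 0, 0, 0, -0.06, 5, 0, 0, 0, 0, 0, -0.06, 5]
}}

```text
t: 15.92
tcp_pos: [0.5166, -0.133, 0.1148]
tool_rot: [-0.0, 0.992, 0.123, -0.0]
contact_force: [0.0, -0.7, -1.5]
gripper_width: 0.0161
finger_force: 58.7
```

{"api": "servo_tool", "payload": {
  "commands": [0, 0, 0, 0, 0, -0.02, 5, 0, 0, 0, 0, 0, -0.04, 5, 0, 0, 0, 0, 0, -0.04, 5, 0, 0, 0, 0, 0, -0.04, 5, 0, 0, 0, 0, 0, -0.04, 5]
}}

```text
t: 16.55
tcp_pos: [0.5166, -0.133, 0.1138]
tool_rot: [-0.0, 0.992, 0.123, 0.0]
contact_force: [-0.2, -1.0, -0.1]
gripper_width: 0.0163
finger_force: 58.8
```

{"api": "servo_tool", "payload": {
  "commands": [0, 0, 0, 0, 0, -0.02, 5, 0, 0, 0, 0, 0, -0.04, 5, 0, 0, 0, 0, 0, -0.04, 5, 0, 0, 0, 0, 0, -0.04, 5, 0, 0, 0, 0, 0, -0.04, 5]
}}

```text
t: 17.18
tcp_pos: [0.5166, -0.133, 0.1128]
tool_rot: [-0.0, 0.992, 0.123, -0.0]
contact_force: [-0.1, -0.3, 1.6]
gripper_width: 0.0157
finger_force: 58.8
```

The post is on the floor, with a gentle 3 N and the tip at about 13 mm. I'll release and rise.

{"api": "servo_tool", "payload": {
  "commands": [0, 0, 0, 0, 0, 0, 20, 0, 0, 0, 0, 0, 0, 30, 0, 0, 0, 0, 0, 0, 50, 0, 0, 0, 0, 0, 0, 60, 0, 0, 0, 0, 0, 0, 60]
}}

```text
t: 17.8
tcp_pos: [0.5166, -0.133, 0.1127]
tool_rot: [-0.0, 0.992, 0.123, -0.0]
contact_force: [0.3, -0.1, -0.5]
gripper_width: 0.0599
finger_force: 0.0
```

{"api": "servo_tool", "payload": {
  "commands": [0, 0, 0, 0, 0, 0, 60, 0, 0, 0, 0, 0, 0.8, 60, 0, 0, 0, 0, 0, 2, 60, 0, 0, 0, 0, 0, 3.5, 60, 0, 0, 0, 0, 0, 5, 60]
}}

```text
t: 18.42
tcp_pos: [0.5164, -0.1329, 0.2389]
tool_rot: [-0.0, 0.992, 0.123, -0.0]
contact_force: [1.1, -0.0, -0.3]
gripper_width: 0.0602
finger_force: 0.0
```

```bash
python3 - <<'E'
from h import *
S,W=snap('side');s=manip.get_state();p=s['tcp_pos'];print(s['t'],p,s['contact_force'],s['gripper_width'])
cv2.imwrite('pics/end.png',cv2.resize(S['img'][60:360,220:480],None,fx=2,fy=2)[:,:,::-1])
R=W.reshape(-1,3);q=np.array([.5166,-.133,0])
d=np.hypot(R[:,0]-q[0],R[:,1]-q[1])<.02
for lo in np.arange(.05,.16,.02):
    m=d&(R[:,2]>lo)&(R[:,2]<lo+.02)
    if m.sum()>3:print(lo.round(3),m.sum(),(np.median(R[m],0)-q).round(4), R[m][:,2].max())
E
```

```text
18.475 [ 0.51825357 -0.13309824  0.24368112] [1.17135725 0.34357202 6.96378059] 0.0606035716643588
0.05 38 [-0.0015  0.0037  0.0598] 0.06924305443973688
0.07 45 [-0.0016  0.0025  0.0796] 0.08983696577425992
0.09 37 [-0.002   0.0008  0.099 ] 0.1095646785237081
0.11 63 [-0.0033  0.0025  0.1195] 0.12843924700210685
0.13 65 [-0.0029 -0.0002  0.1387] 0.14517305709134254
```

View pics/end.png

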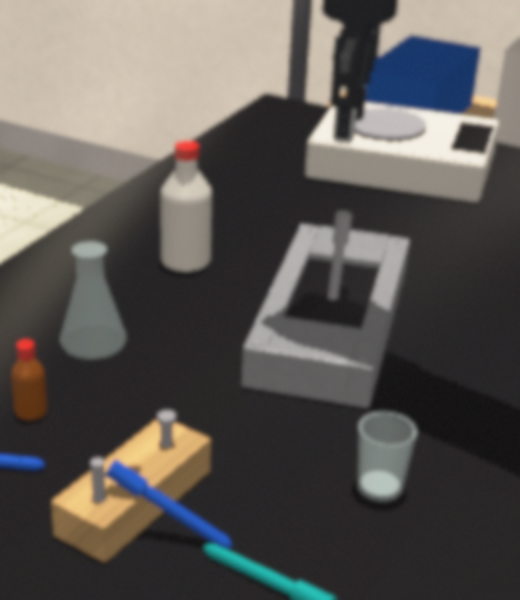

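The post stands in the hole at crop (340,255), top at z ≈ 0.144, so the tip is at about 14 mm. The tilt is about 0.045 rad, which is the hole's slack, and the gripper is clear. I'll let it settle and hand in.

{"api": "servo_tool", "payload": {
  "commands": [0, 0, 0, 0, 0, 0, 60, 0, 0, 0, 0, 0, 0, 60, 0, 0, 0, 0, 0, 0, 60, 0, 0, 0, 0, 0, 0, 60, 0, 0, 0, 0, 0, 0, 60]
}}

```text
t: 19.1
tcp_pos: [0.5165, -0.1329, 0.2375]
tool_rot: [-0.0, 0.992, 0.123, -0.0]
contact_force: [-0.6, 0.8, -0.3]
gripper_width: 0.0598
finger_force: 0.0
```

```bash
python3 -c "
from station import manip
print(manip.job_done())"
```

```text
the job is handed in; nothing more can be done
None
```

The post is home in the stand's blind hole and standing by itself (tip about 14 mm, tilt about 0.045 rad), and the job was handed in at about 19 s with no verdict shown; the blue and turquoise look-alikes toppled during the approach, though the arm never came near them.

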